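# Set the dust port's iris lever to the green mark and start the suction

### The arm

A 7-joint arm with a two-finger parallel gripper is mounted at the origin on the work surface. World frame = base frame: x ahead of the robot, y to its left, z up, the work surface at z = 0. Lengths are in m, angles in rad, forces in N, time in s.
With the tool pointing down it reaches from about 0.35 to 0.9 m from the base axis. Payload 8.1 kg.
Tool frame: the origin (TCP) lies at the very end of the fingers, on their centre line; the grasp point (between the pads) lies 19 mm behind it; z points along the fingers, y is the direction in which the jaws open and shut (so a half turn about z gives the same grasp; the last joint's range is limited). The gripper opens to 92 mm and grips with 3 to 60 N. Pads are 19 mm wide; open, the fingers measure 130 mm over their backs; the gripper's body (75 mm by 190 mm) begins 47 mm behind the grasp point.
Start: joints at [-0.103, 0.434, 0.025, 1.573, -0.012, 1.134, -0.075], TCP at [0.625, -0, 0.227] pointing down, gripper open.
Joint ranges: [-2.62, 2.62], [-0.44, 2.09], [-1.27, 1.32], [0.08, 2.57], [-1.32, 4.46], [0.12, 2], [-2.74, 2.74]. Speed limits (rad/s): [2.22, 2.22, 3.01, 3.01, 3.14, 3.14, 3.14].

### API

Orientations are given as a rotation vector (axis times angle).
In Python, from cell import observe, get_image, sign_off gives the robot as it stands.
- The arm moves only by the tool arm_command, never from a script. Its argument "deltas" is a list of rows, each an object with "xyz": the shift along the tool's x, y, z in cm, a list of three; "turn": the turn about the tool's z in degrees; "jaw": the closure in counts, from 0 (fully open) to 255 (shut). A call has 1 to 5 rows; each row is the pose to reach, as a shift and turn from the pose measured when the call began, along the tool's axes at that moment; what a row does not reach only later rows make up. A row lasts 1/12 s, in which the tool goes at most 41.7 mm and 7.16 degrees, less where a joint would pass 70% of its speed; a pose out of reach is approached as far as the arm can. A call with a gripper value outside its range is refused whole. The fingers move at their own pace and stop on an object; "force" is the grip in N (left out, the last holds). Time passes only in rows, so rows that repeat a pose let the fingers close. It gives the time, the measured TCP pose, the force and the opening at its end, in the units of the state.
- observe(): the state, without advancing time (a new reading comes with each control period).
- get_image(name): name is "scene" or "side" or "wrist"; returns a dict with "frame" (480x640x3 uint8, red, green, blue), "depth" (480x640 float32, m along the optical axis (not along the pixel's ray), 0 where there is no reading), "camera_matrix" (3x3 intrinsics, pixels), "cam_to_world" (4x4, takes a point from camera to world coordinates). Camera axes: x right, y up, looking along -z (the intrinsics and any distortion apply to the point x, -y, -z); pixel columns grow to the right and rows downward; lengths in m; the calibration is good to about 2 mm. A picture is of the moment at which its call begins.
- sign_off(): hands the job in, once; it reports no verdict.
The state is a dict: "clock": time; "joints": joint angles; "dq": joint speeds; "joint_efforts": joint torques, N m; "position": TCP position; "ee_rot": TCP orientation; "force": force on the tool from outside, world axes, zero at the start; "ft_torque": the same for the moment, N m; "width": opening from 0.0 (shut) to 1.0 (fully open).
Only numpy, scipy, OpenCV 4.12 (cv2) and the standard library are available. Lean on these libraries where they do the work, as an engineer would, in place of code of your own. Each camera call takes 0.05 s, during which the arm holds its last target.

### The job

Before sanding the insoles, set the bench's dust port: push the red lever round with your fingertips until it points at the green stud, and only then press the white start button on the grey switch box right down and let it go. The lever must still point at the green stud when you finish; only push and press, and leave the tools, lasts, insoles and other things on the bench where they are.

Things in the scene. Friction and masses are not known exactly. Their poses are not given: they have to be found in the camera images.
- port_center (a point): Centre of the dust port, a fixed round white flange 254 mm across and 30 mm high, on its turning axis at the height of the flange's top face. The port stands at a different place and yaw each time. Nothing but the lever rises from it by more than 20 mm.
- damper (a joint): Angle of the iris ring (aluminium, 124 mm across, flat on top of the port) with its lever, rad; grows counter-clockwise seen from above; 0 when the lever points along the port's own -x, stops at -2.1 and 2.1. The ring is stiff (about 2 N at the knob moves it) and stays where it is left.
- lever_tip (a point): Pointed end of the red lever, 102 mm from the port's axis, 44 mm above the bench. The lever runs straight out from the axis, 18 mm wide, narrowing in steps to 5 mm at the tip; its top is 47 mm above the bench. The point's x axis points outward along the lever, y is across it, z up.
- lever_knob (a point): Middle of the red upright round pin on the lever, 16 mm in diameter, 74 mm from the port's axis; this point is 68 mm above the bench, the pin's top is at 91 mm; the fingers can push on its side from 50 mm above the bench upward.
- green_mark: Green round stud, 18 mm in diameter and 6 mm high, fixed on the port's flange about 112 mm from its axis, just outside the lever tip's circle; origin at the centre of its underside, 30 mm above the bench. It lies about a quarter turn from the lever's start, to one side or the other. The lever points at it when the lever's centre line passes over the stud.
- yellow_mark: Yellow round stud of the same size, on the other side of the port: the setting for another job, not wanted now. Origin at the centre of its underside.
- start (a joint): Travel of the white start button, m: 0 when out, 0.006 when fully pressed. It springs back. Fully down takes 5 N.
- start_top (a point): Centre of the top face of the white start button, 30 mm in diameter, which is pressed straight down. It stands on a fixed grey switch box, 90 x 80 x 40 mm.
- insole_left: Loose tan and white shoe insole, 240 x 80 x 10 mm, lying flat; leave alone.
- insole_right: Loose tan and white shoe insole, 240 x 80 x 10 mm, lying flat; leave alone.
- last_a: Loose beige shoe last, 240 x 76 x 110 mm, standing on its sole at the far side of the bench; leave alone.
- last_b: The other loose beige shoe last, same size; leave alone.
- hammer: Loose hammer, 260 mm long, lying on the robot's side of the bench, to the left; leave alone.
- brush: Loose brush, 200 mm long, lying on the robot's side of the bench; leave alone.
- glue_jar: Loose jar with blue cap, 72 mm in diameter, 85 mm high; leave alone.
- sanding_block: Loose cork sanding block, 35 x 60 x 26 mm; leave alone.

How it is judged:
On the way, in this order (a step that is already met when the one before it is completed fails the run):
1. the lever has been pushed round and rests pointing at the green stud (y of green_mark in the frame of lever_tip between -0.009 and 0.009 m and horizontal distance between green_mark and lever_tip below 0.03 m and velocity of joint damper between -0.05 and 0.05 rad/s), for 0.2 s.
2. the start button is pressed down with the lever on the green stud (y of green_mark in the frame of lever_tip between -0.009 and 0.009 m and horizontal distance between green_mark and lever_tip below 0.03 m and value of joint start above 0.004 m), for 0.02 s.
At the end, for the whole second after the job is handed in: The lever's centre line passes over the green stud (within 9 mm of the stud's centre) and is at rest, the start button was pressed at least 4 mm after that and is out again, and every loose thing is within 20 mm of where it began (y of green_mark in the frame of lever_tip between -0.009 and 0.009 m and horizontal distance between green_mark and lever_tip below 0.03 m and value of joint start below 0.002 m and velocity of joint damper between -0.02 and 0.02 rad/s and distance of each of insole_left, insole_right, last_a, last_b, hammer, brush, glue_jar, sanding_block from where it was at the start of the episode below 0.02 m); the robot touches nothing.
It fails at once if the start button is pressed while the lever does not point at the green stud (value of joint start above 0.003 m and not (y of green_mark in the frame of lever_tip between -0.009 and 0.009 m and horizontal distance between green_mark and lever_tip below 0.03 m)).
It fails at once if a loose thing on the bench is shifted, lifted or carried by 20 mm or more (distance of any of insole_left, insole_right, last_a, last_b, hammer, brush, glue_jar, sanding_block from where it was at the start of the episode above 0.02 m).
It also fails if it takes over 51 s, if anything falls off the work surface, if the arm or the gripper's body presses on something with over 40 N, if the wrist force passes 120 N, or if a joint passes its speed limit or range.

## Working session

There is one attempt and no reset: what is moved stays moved. The work goes in short steps, Python scripts to look and compute and a tool call to move; the robot and the scene stay as the last step left them, time stands still between calls to the robot, and variables do not carry over. Pictures are saved under pics/ and viewed, and the job is handed in when it is done.

Besides the shell and the picture viewer there is one more tool, called after "Request:" by a JSON object that holds its "api" and its "payload". arm_command: Moves the arm, as the interface text tells. Its arguments: {"type":"object","properties":{"deltas":{"type":"array","items":{"type":"object","properties":{"xyz":{"type":"array","items":{"type":"number"}},"turn":{"type":"number"},"jaw":{"type":"number"}}}},"force":{"type":"number"}},"required":["deltas"]}

```bash
mkdir -p pics; ls
python3 - <<'E'
from cell import observe,get_image
import cv2
print(observe())
for n in("scene","side","wrist"):
    d=get_image(n); cv2.imwrite(f"pics/{n}0.png",d["frame"][:,:,::-1]); print(n,d["camera_matrix"].tolist(),d["cam_to_world"].round(3).tolist())
E
```

```text
pics
{'clock': 0.0, 'joints': array([-0.10260918,  0.43519631,  0.02499515,  1.5741039 , -0.01156612,
        1.13401009, -0.07509015]), 'dq': array([ 0.00068027,  0.00016641, -0.00160464,  0.00130361,  0.0003416 ,
        0.00024511,  0.0001187 ]), 'joint_efforts': array([ 3.89017032e-04, -6.67853522e+01,  9.84863900e-01, -3.14464223e+01,
       -6.05165795e-02,  4.27553023e-02,  1.12382318e-04]), 'position': array([ 6.24481799e-01, -7.65674477e-05,  2.25959193e-01]), 'ee_rot': array([-2.22081342e+00, -2.22068770e+00,  1.93753278e-03]), 'force': array([-0.34576841,  0.13070737,  0.79089408]), 'ft_torque': array([-0.00216194,  0.02414584,  0.07922681]), 'width': 0.9989459406432668}
scene [[610.4867770298099, 0.0, 327.7848668146135], [0.0, 610.4867770298099, 238.1288296996244], [0.0, 0.0, 1.0]] [[0.91, -0.277, 0.31, 0.943], [0.415, 0.63, -0.657, -0.719], [-0.014, 0.726, 0.688, 0.934], [0.0, 0.0, 0.0, 1.0]]
side [[477.6817171847526, 0.0, 318.94438886859734], [0.0, 477.6817171847526, 238.04710877992025], [0.0, 0.0, 1.0]] [[0.995, 0.074, -0.067, 0.49], [-0.1, 0.708, -0.699, -0.685], [-0.004, 0.702, 0.712, 0.875], [0.0, 0.0, 0.0, 1.0]]
wrist [[411.7981874565829, 0.0, 324.4537476762874], [0.0, 411.7981874565829, 235.67344924544747], [0.0, 0.0, 1.0]] [[1.0, 0.001, 0.002, 0.624], [-0.002, 0.964, 0.265, 0.07], [-0.002, -0.265, 0.964, 0.383], [0.0, 0.0, 0.0, 1.0]]
```

View pics/scene0.png

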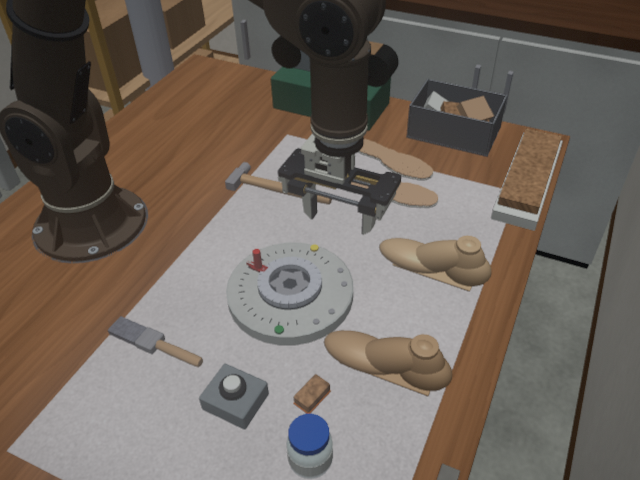

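View pics/side0.png

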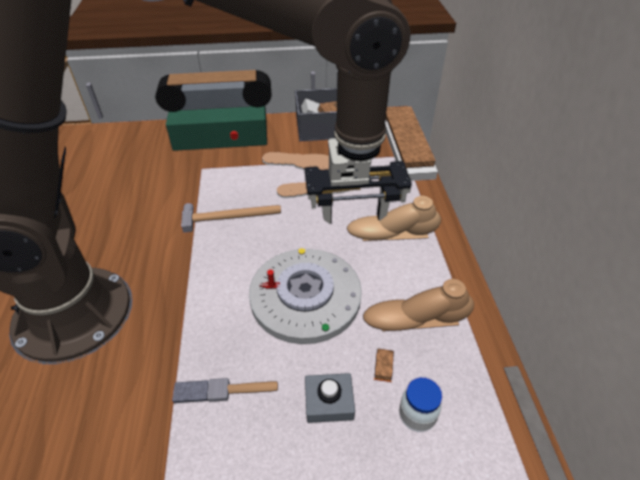

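View pics/wrist0.png

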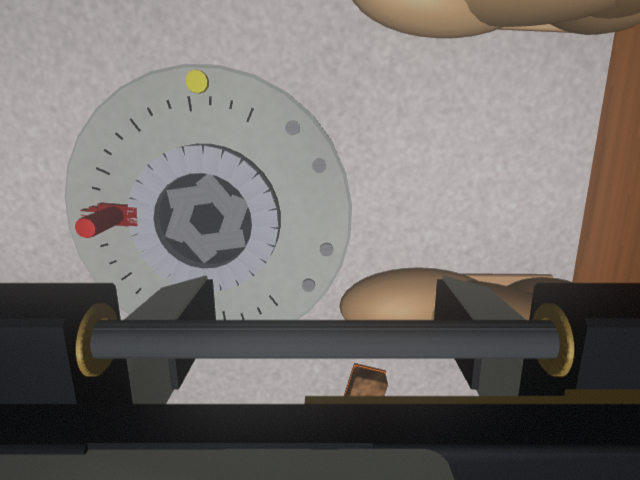

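The port, red lever (scene about 258,262), green stud (279,329), yellow stud (314,247) and white button (232,385) are all visible. Next I measure them.

```bash
cat > h.py <<'E'
import numpy as np,cv2
from cell import observe,get_image
def ray(d,px):
    K=d["camera_matrix"];T=d["cam_to_world"]
    v=np.array([(px[0]-K[0,2])/K[0,0],-(px[1]-K[1,2])/K[1,1],-1.])
    return T[:3,3],T[:3,:3]@v
def onz(d,px,z):
    o,v=ray(d,px);return o+v*(z-o[2])/v[2]
def pts(d,mask):
    r,c=np.nonzero(mask);dep=d["depth"][r,c];ok=dep>0
    K=d["camera_matrix"];T=d["cam_to_world"]
    v=np.stack([(c-K[0,2])/K[0,0],-(r-K[1,2])/K[1,1],-np.ones(len(c))],1)
    return (T[:3,3]+(v*dep[:,None])@T[:3,:3].T)[ok]
def blobs(m,minA=15):
    n,l,s,c=cv2.connectedComponentsWithStats(m.astype(np.uint8))
    return [(s[i,4],c[i],l==i,s[i,:4]) for i in range(1,n) if s[i,4]>=minA]
def hsv(d): return cv2.cvtColor(d["frame"],cv2.COLOR_RGB2HSV)
def col(d,name):
    h=hsv(d);H,S,V=[h[...,i].astype(int) for i in range(3)]
    return {"red":((H<6)|(H>172))&(S>150)&(V>50),"green":(H>55)&(H<85)&(S>140)&(V>50),"yellow":(H>22)&(H<35)&(S>150)}[name]
E
python3 - <<'E'
from h import *
for n in("scene","side","wrist"):
    d=get_image(n)
    for c,z in(("green",.036),("yellow",.036),("red",.047)):
        for A,ct,m,bb in blobs(col(d,c)):
            p=pts(d,m); print(n,c,A,ct.round(1),bb,"plane",onz(d,ct,z).round(4),"dep",p.mean(0).round(4),"zmax",p[:,2].max().round(3))
            if c=="red":
                for lo,hi in((.03,.05),(.05,.088),(.088,.1)):
                    q=p[(p[:,2]>lo)&(p[:,2]<hi)]
                    if len(q): print("   ",lo,len(q),q.mean(0).round(4),q.min(0).round(3),q.max(0).round(3))
    # flat faces by depth
    P=pts(d,np.ones((480,640),bool)); 
    print(n)
    for lo,hi in((.027,.0325),):
        q=P[(P[:,2]>lo)&(P[:,2]<hi)&(P[:,0]>.3)&(P[:,0]<.75)&(P[:,1]<.12)&(P[:,1]>-.25)]
        if len(q)>50:
            (c,r)=cv2.minEnclosingCircle(q[:,:2].astype(np.float32)); print("flange",len(q),c,r,np.median(q,0))
    h=hsv(d);w=(h[...,1]<40)&(h[...,2]>140)
    for A,ct,m,bb in blobs(w,40):
        p=pts(d,m)
        if len(p) and .04<np.median(p[:,2])<.07 and np.median(p[:,1])<-.1: print("white",A,ct,bb,np.median(p,0).round(4),(p.max(0)-p.min(0)).round(3))
E
```

```text
scene
flange 6022 (0.5598931908607483, -0.07350946962833405) 0.19849111139774323 [ 0.54462958 -0.04638345  0.02981333]
white 192 [231.11979167 382.171875  ] [223 375  17  15] [ 0.5469 -0.2681  0.0616] [0.028 0.028 0.01 ]
side green 21 [325. 327.] [323 325   5   5] plane [ 0.5555 -0.1218  0.036 ] dep [ 0.5554 -0.1219  0.0359] zmax 0.038
side yellow 16 [301.2 250.7] [299 249   5   4] plane [0.5222 0.1004 0.036 ] dep [0.5222 0.1009 0.0355] zmax 0.038
side red 55 [233.7 134.7] [230 131   8   9] plane [0.3501 0.6018 0.047 ] dep [0.3512 0.5918 0.0534] zmax 0.065
    0.03 16 [0.3515 0.5906 0.045 ] [0.342 0.585 0.04 ] [0.361 0.599 0.049]
    0.05 39 [0.351  0.5923 0.0569] [0.34  0.582 0.05 ] [0.361 0.604 0.065]
side red 104 [270.5 280.1] [264 270  12  18] plane [0.4466 0.0072 0.047 ] dep [ 0.4477 -0.0104  0.0679] zmax 0.093
    0.03 23 [ 0.4461 -0.0096  0.0468] [ 0.432 -0.014  0.043] [ 0.456 -0.003  0.05 ]
    0.05 58 [ 0.448  -0.0121  0.0673] [ 0.441 -0.015  0.05 ] [ 0.455 -0.008  0.088]
    0.088 23 [ 0.4485 -0.0071  0.0908] [ 0.444 -0.014  0.089] [0.453 0.    0.093]
side
flange 5170 (0.5585607290267944, -0.07483833283185959) 0.19937145709991455 [ 0.53095913 -0.04978677  0.02989865]
white 192 [329.140625   387.29166667] [322 380  16  16] [ 0.5468 -0.2699  0.0615] [0.029 0.036 0.016]
wrist red 279 [ 84.6 227.6] [ 75 218  20  19] plane [ 0.4212 -0.0151  0.047 ] dep [ 0.4474 -0.0042  0.0904] zmax 0.092
    0.088 278 [ 0.4474 -0.0042  0.0904] [ 0.44  -0.011  0.089] [0.454 0.003 0.092]
wrist
flange 38500 (0.5661667585372925, -0.0471542626619339) 0.18489770591259003 [0.54411947 0.0285643  0.02943449]
```

Run:
```python
from h import *
from scipy.optimize import least_squares
for n in("scene","side","wrist"):
    d=get_image(n);h=hsv(d);H,S,V=[h[...,i].astype(int) for i in range(3)]
    P=np.zeros((480,640,3));P[...]=0
    ok=d["depth"]>0;P[ok]=pts(d,np.ones((480,640),bool))
    near=ok&(P[...,0]>.35)&(P[...,0]<.7)&(P[...,1]>-.2)&(P[...,1]<.15)
    for c,m,z in(("green",(H>45)&(H<90)&(S>90),.036),("yellow",(H>20)&(H<36)&(S>110),.036)):
        for A,ct,mm,bb in blobs(m&near,8): print(n,c,A,ct.round(1),bb[2:],onz(d,ct,z).round(4),P[mm].mean(0).round(4))
    # flange face: depth within 4 mm of z=.03
    m=near&(abs(P[...,2]-.03)<.004)
    A,ct,mm,bb=max(blobs(m),key=lambda b:b[0])
    q=P[mm][:,:2]
    # outer rim: farthest in angular bins
    c0=np.array([.54,-.01])
    for it in range(5):
        a=np.arctan2(*(q-c0).T[::-1]);r=np.hypot(*(q-c0).T)
        b=((a+np.pi)/(2*np.pi)*60).astype(int)%60
        e=[q[b==k][np.argmax(r[b==k])] for k in range(60) if (b==k).any() and r[b==k].max()>.11 and r[b==k].max()<.14]
        e=np.array(e)
        s=least_squares(lambda x:np.hypot(e[:,0]-x[0],e[:,1]-x[1])-x[2],[*c0,.127],loss="soft_l1",f_scale=.002).x;c0=s[:2]
    print(n,"port",s.round(4),len(e))
    # red lever low part
    R=((H<8)|(H>170))&(S>100)&near
    p=P[R]; 
    for lo,hi in((.035,.05),(.088,.095)):
        k=p[(p[:,2]>lo)&(p[:,2]<hi)]
        if len(k):print(n,"red",lo,len(k),k.mean(0).round(4),k.min(0).round(3),k.max(0).round(3))
```

```text
scene green 42 [278.7 328.6] [8 7] [ 0.5558 -0.1197  0.036 ] [ 0.5557 -0.1195  0.0358]
scene yellow 34 [313.9 247.2] [7 6] [0.5225 0.1014 0.036 ] [0.5224 0.1017 0.0357]
scene port [ 0.5221 -0.0121  0.1262] 59
scene red 0.035 36 [ 0.4481 -0.0066  0.0468] [ 0.429 -0.013  0.043] [0.463 0.006 0.05 ]
scene red 0.088 32 [ 0.4488 -0.005   0.0911] [ 0.441 -0.011  0.088] [0.456 0.004 0.095]
side green 34 [325.1 326.8] [7 7] [ 0.5557 -0.1213  0.036 ] [ 0.5557 -0.1211  0.0358]
side yellow 25 [301.2 250.8] [6 5] [0.5223 0.1    0.036 ] [0.5223 0.1    0.0361]
side port [ 0.5209 -0.0129  0.1258] 60
side red 0.035 43 [ 0.444  -0.0077  0.047 ] [ 0.427 -0.015  0.043] [0.461 0.    0.05 ]
side red 0.088 31 [ 0.448  -0.0077  0.0906] [ 0.442 -0.014  0.088] [0.455 0.    0.093]
wrist yellow 394 [195.7  81.2] [22 23] [0.5218 0.1018 0.036 ] [0.5216 0.1019 0.0355]
wrist yellow 8 [556.5 312.4] [5 4] [ 0.8381 -0.0994  0.036 ] [0.6715 0.0326 0.3071]
wrist yellow 12 [551.2 314.2] [9 5] [ 0.8335 -0.1012  0.036 ] [0.6714 0.0315 0.3055]
wrist yellow 11 [560.6 314.8] [6 5] [ 0.8423 -0.1019  0.036 ] [0.6718 0.0326 0.30
[... 213 characters left out ...]
9] [ 0.8498 -0.1414  0.036 ] [0.6717 0.0255 0.3107]
wrist yellow 9 [ 88.6 355.2] [6 5] [ 0.3989 -0.1434  0.036 ] [0.5769 0.0252 0.3109]
wrist yellow 991 [578.6 397.3] [146  17] [ 0.8733 -0.1907  0.036 ] [0.6714 0.0207 0.3181]
wrist yellow 20 [471.2 399.6] [8 7] [ 0.7681 -0.1931  0.036 ] [0.6512 0.0207 0.3187]
wrist yellow 15 [490.4 399.5] [4 8] [ 0.7869 -0.1931  0.036 ] [0.6548 0.0207 0.3186]
wrist yellow 31 [481.1 400.9] [13  6] [ 0.7779 -0.1946  0.036 ] [0.6528 0.0208 0.3192]
wrist port [ 0.5208 -0.0096  0.1261] 50
wrist red 0.035 428 [ 0.4517 -0.003   0.0464] [ 0.42  -0.013  0.044] [0.466 0.005 0.05 ]
wrist red 0.088 323 [ 0.4476 -0.0041  0.0903] [ 0.44  -0.012  0.088] [0.455 0.003 0.093]
```

Measured: port centre ≈ (0.521, -0.012), knob ≈ (0.448, -0.005) at r 74 mm, green (0.556, -0.120) at r 114 mm. The lever has to turn about 112° counter-clockwise. I'll close the fingers and go behind the knob, on its +y side, up high first.

Request:
{"api": "arm_command", "payload": {"deltas": [{"xyz": [0.5,-3.5,1],"turn": 1,"jaw": 255},{"xyz": [1,-7,2],"turn": 2,"jaw": 255},{"xyz": [1.5,-10.5,4],"turn": 3,"jaw": 255},{"xyz": [2,-14,6],"turn": 4,"jaw": 255},{"xyz": [2.5,-17.4,9],"turn": 5,"jaw": 255}], "force": 20}}

```text
clock: 0.87
position: [0.4526, 0.0248, 0.1397]
ee_rot: [2.316, 2.12, 0.003]
force: [1.0, 0.4, -1.0]
width: 0.685
```

Request:
{"api": "arm_command", "payload": {"deltas": [{"xyz": [0,0,0],"turn": 0,"jaw": 255},{"xyz": [0,0,0],"turn": 0,"jaw": 255}]}}

```text
clock: 1.03
position: [0.4491, 0.0247, 0.1385]
ee_rot: [-2.315, -2.122, 0.002]
force: [0.8, -0.1, 0.5]
width: 0.542
```

Run:
```python
from h import *
from scipy.spatial.transform import Rotation as R
s=observe();print(s["clock"],s["position"],R.from_rotvec(s["ee_rot"]).as_matrix().round(3),s["width"],s["joints"].round(2))
for n in("side","wrist"):
    d=get_image(n);cv2.imwrite(f"pics/{n}1.png",d["frame"][:,:,::-1])
```

```text
1.0333 [0.44905538 0.02471926 0.13845848] [[ 0.087  0.996 -0.002]
 [ 0.996 -0.087 -0.   ]
 [-0.    -0.002 -1.   ]] 0.5420464463362963 [-0.17  0.26 -0.    2.09 -0.    0.79 -0.26]
```

Request:
{"api": "arm_command", "payload": {"deltas": [{"xyz": [0,0,1.5],"turn": 0,"jaw": 255},{"xyz": [0,0,3],"turn": 0,"jaw": 255},{"xyz": [0,0,3],"turn": 0,"jaw": 255},{"xyz": [0,0,3],"turn": 0,"jaw": 255},{"xyz": [0,0,3],"turn": 0,"jaw": 255}]}}

```text
clock: 1.55
position: [0.4554, 0.025, 0.1113]
ee_rot: [2.315, 2.119, 0.008]
force: [-1.4, 0.5, -1.0]
width: 0.092
```

Request:
{"api": "arm_command", "payload": {"deltas": [{"xyz": [0,0,0],"turn": 0,"jaw": 255},{"xyz": [0,0,0],"turn": 0,"jaw": 255},{"xyz": [0,0,0],"turn": 0,"jaw": 255},{"xyz": [0,0,0],"turn": 0,"jaw": 255}]}}

```text
clock: 1.88
position: [0.4557, 0.025, 0.1117]
ee_rot: [2.315, 2.119, 0.009]
force: [-1.4, -0.1, -0.7]
width: 0.003
```

Run:
```python
from h import *
s=observe();print(s["clock"],s["position"],s["width"],s["joints"].round(2))
a=[get_image(n)["frame"] for n in("side","wrist")]
cv2.imwrite("pics/b2.png",cv2.resize(np.hstack([a[0][150:400,150:480],a[1][:250,:330]]),None,fx=1.2,fy=1.2)[:,:,::-1])
```

```text
1.8833 [0.45568378 0.02503916 0.1116955 ] 0.0034839806861776657 [-0.17  0.31 -0.    2.11  0.    0.71 -0.26]
```

View pics/b2.png

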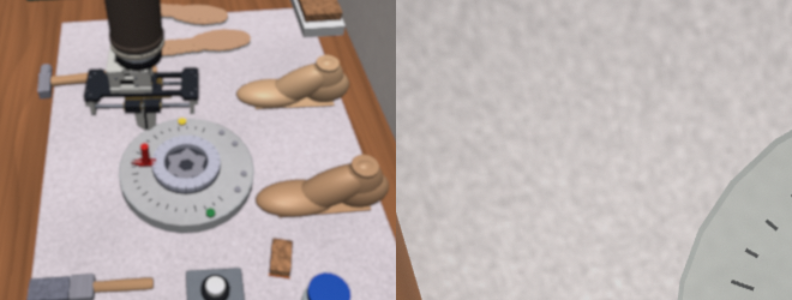

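The left half of the picture shows the closed fingers just behind (+y of) the red knob at about (145,155), clear of everything. Now I lower them to 60 mm.

Request:
{"api": "arm_command", "payload": {"deltas": [{"xyz": [0,-0.3,1.5],"turn": 0,"jaw": 255},{"xyz": [0,-0.5,3],"turn": 0,"jaw": 255},{"xyz": [0,-0.5,4.5],"turn": 0,"jaw": 255},{"xyz": [0,-0.5,5.2],"turn": 0,"jaw": 255},{"xyz": [0,-0.5,5.2],"turn": 0,"jaw": 255}]}}

```text
clock: 2.4
position: [0.4499, 0.0254, 0.0583]
ee_rot: [2.316, 2.12, 0.005]
force: [0.2, 0.3, 0.7]
width: 0.009
```

```bash
cat > plan.py <<'E'
import sys
from h import *
from scipy.spatial.transform import Rotation as R
C=np.array([.5213,-.0115])
def plan(angs,back=.0175,z=.060,rad=.074):
    s=observe();M=R.from_rotvec(s["ee_rot"]).as_matrix();p=s["position"]
    print("clock",s["clock"],p.round(4),"F",s["force"].round(1),"ang",np.degrees(np.arctan2(M[1,0],M[0,0])).round(1)+90)
    d=p[:2]-C;print("tcp ang,r",np.degrees(np.arctan2(d[1],d[0]))%360,np.hypot(*d))
    for a in angs:
        b=np.radians(a);r=np.array([np.cos(b),np.sin(b)]);t=np.array([-r[1],r[0]])
        q=np.r_[C+rad*r-back*t,z]
        tn=((np.degrees(np.arctan2(M[1,0],M[0,0]))-(a-90))+180)%360-180
        print(a,(M.T@(q-p)*100).round(2),"turn",tn.round(1))
if __name__=="__main__": plan([float(v) for v in sys.argv[1].split(",")],*[float(v) for v in sys.argv[2:]])
E
python3 plan.py 175,181,187,193,199,205
```

```text
clock 2.4 [0.4499 0.0254 0.0583] F [0.2 0.3 0.7] ang 174.9
tcp ang,r 152.68220957175205 0.08039182008437715
175.0 [-1.3   0.04 -0.17] turn -0.1
181.0 [-2.09 -0.1  -0.17] turn -6.1
187.0 [-2.88 -0.16 -0.17] turn -12.1
193.0 [-3.68 -0.14 -0.17] turn -18.1
199.0 [-4.46 -0.03 -0.17] turn -24.1
205.0 [-5.24  0.16 -0.17] turn -30.1
```

Request:
{"api": "arm_command", "payload": {"deltas": [{"xyz": [-0.7,0,-0.1],"turn": 0,"jaw": 255},{"xyz": [-1.3,0,-0.2],"turn": 0,"jaw": 255},{"xyz": [-2.1,-0.1,-0.2],"turn": -6,"jaw": 255},{"xyz": [-2.9,-0.15,-0.2],"turn": -12,"jaw": 255},{"xyz": [-3.7,-0.15,-0.2],"turn": -18,"jaw": 255}]}}

```text
clock: 2.82
position: [0.4459, -0.0117, 0.0612]
ee_rot: [1.948, 2.46, 0.007]
force: [1.9, 3.0, -1.1]
width: 0.005
```

```bash
python3 plan.py 193,199,205,211,217,223
python3 - <<'E'
from h import *
a=[get_image(n)["frame"] for n in("side","scene")]
cv2.imwrite("pics/b3.png",cv2.resize(np.hstack([a[0][220:360,220:400],a[1][220:360,200:380]]),None,fx=2.2,fy=2.2)[:,:,::-1])
E
```

```text
clock 2.8167 [ 0.4459 -0.0117  0.0612] F [ 1.9  3.  -1.1] ang 193.3
tcp ang,r 180.12593666075185 0.0753745588658322
193.0 [ 0.07 -0.05  0.12] turn 0.3
199.0 [-0.71 -0.2   0.12] turn -5.7
205.0 [-1.5  -0.26  0.12] turn -11.7
211.0 [-2.3  -0.24  0.12] turn -17.7
217.0 [-3.09 -0.14  0.12] turn -23.7
223.0 [-3.86  0.05  0.12] turn -29.7
```

View pics/b3.png

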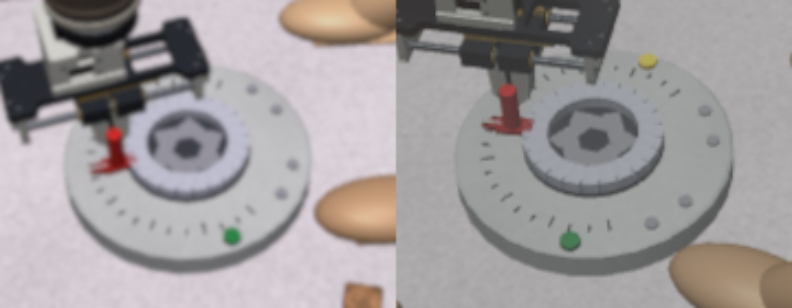

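The lever (red, left panel at about 115,150) is being pushed by the closed fingers and turns towards the green stud at (232,237). I continue along the arc.

Request:
{"api": "arm_command", "payload": {"deltas": [{"xyz": [-0.7,-0.2,0.1],"turn": -6,"jaw": 255},{"xyz": [-1.5,-0.25,0.1],"turn": -12,"jaw": 255},{"xyz": [-2.3,-0.25,0.1],"turn": -18,"jaw": 255},{"xyz": [-3.1,-0.15,0.1],"turn": -24,"jaw": 255},{"xyz": [-3.9,0.05,0.1],"turn": -30,"jaw": 255}]}}

```text
clock: 3.33
position: [0.4553, -0.0507, 0.0609]
ee_rot: [1.25, 2.876, 0.005]
force: [-0.4, 3.7, -0.7]
width: 0.003
```

```bash
python3 plan.py 223,229,235,241,247,253
```

```text
clock 3.3333 [ 0.4553 -0.0507  0.0609] F [-0.4  3.7 -0.7] ang 223.0
tcp ang,r 210.6934121721303 0.07670038786458934
223.0 [0.12 0.09 0.09] turn 0.0
229.0 [-0.67 -0.05  0.09] turn -6.0
235.0 [-1.46 -0.11  0.09] turn -12.0
241.0 [-2.26 -0.09  0.1 ] turn -18.0
247.0 [-3.05  0.02  0.1 ] turn -24.0
253.0 [-3.82  0.21  0.1 ] turn -30.0
```

Request:
{"api": "arm_command", "payload": {"deltas": [{"xyz": [-0.7,-0.05,0.1],"turn": -6,"jaw": 255},{"xyz": [-1.5,-0.1,0.1],"turn": -12,"jaw": 255},{"xyz": [-2.3,-0.1,0.1],"turn": -18,"jaw": 255},{"xyz": [-3.1,0,0.1],"turn": -24,"jaw": 255},{"xyz": [-3.8,0.2,0.1],"turn": -30,"jaw": 255}]}}

```text
clock: 3.75
position: [0.4822, -0.0774, 0.0603]
ee_rot: [0.462, 3.102, 0.002]
force: [-2.0, 0.5, 1.1]
width: 0.01
```

```bash
cat > lev.py <<'E'
from h import *
import sys
C=np.array([.5213,-.0115])
ims=[]
for n in("scene","side","wrist"):
    d=get_image(n);h=hsv(d);H,S,V=[h[...,i].astype(int) for i in range(3)]
    P=np.zeros((480,640,3));ok=d["depth"]>0;P[ok]=pts(d,np.ones((480,640),bool))
    near=ok&(np.hypot(P[...,0]-C[0],P[...,1]-C[1])<.125)
    p=P[((H<8)|(H>170))&(S>100)&near]
    for lo,hi in((.04,.05),(.088,.095)):
        k=p[(p[:,2]>lo)&(p[:,2]<hi)]
        if len(k)>4:
            m=(k.min(0)+k.max(0))/2;v=k.mean(0)[:2]-C;w=m[:2]-C
            print(n,lo,len(k),k.mean(0).round(4),"ang",(np.degrees(np.arctan2(v[1],v[0]))%360).round(1),"r",np.hypot(*v).round(4),"mid ang",(np.degrees(np.arctan2(w[1],w[0]))%360).round(1))
        if lo<.05 and len(k)>4:
            far=k[np.hypot(*(k[:,:2]-C).T)>.088]
            if len(far):
                v=far.mean(0)[:2]-C;print("   tip part",len(far),np.degrees(np.arctan2(v[1],v[0]))%360,np.hypot(*v))
    for A,ct,mm,bb in blobs((H>45)&(H<90)&(S>90)&near,8):
        g=onz(d,ct,.036)[:2]-C;print(n,"green",A,np.degrees(np.arctan2(g[1],g[0]))%360,np.hypot(*g))
    ims.append(d["frame"])
cv2.imwrite(sys.argv[1],cv2.resize(np.hstack([ims[1][220:360,220:400],ims[0][220:360,200:380]]),None,fx=2.2,fy=2.2)[:,:,::-1])
E
python3 lev.py pics/b4.png; python3 plan.py 253,259,265,271,277,282
```

```text
scene 0.04 48 [ 0.5022 -0.0868  0.0468] ang 255.8 r 0.0777 mid ang 253.9
   tip part 4 255.8663035898799 0.09023367047158276
scene 0.088 44 [ 0.5012 -0.0822  0.0906] ang 254.2 r 0.0735 mid ang 253.7
scene green 44 287.5430678391374 0.11405340455167089
side 0.04 25 [ 0.5062 -0.0878  0.0465] ang 258.8 r 0.0777 mid ang 258.0
   tip part 1 257.3063181704859 0.09284411184857191
side green 34 287.40138682765973 0.1150394143070728
wrist 0.04 16 [ 0.4934 -0.0825  0.0469] ang 248.5 r 0.0763 mid ang 248.4
wrist 0.088 125 [ 0.5007 -0.0854  0.0903] ang 254.4 r 0.0768 mid ang 253.6
clock 3.9 [ 0.4829 -0.0775  0.0603] F [-0.1  0.3 -0.3] ang 252.6
tcp ang,r 239.80014513522806 0.07636680639524793
253.0 [0.01 0.03 0.03] turn -0.4
259.0 [-0.78 -0.1   0.03] turn -6.4
265.0 [-1.57 -0.16  0.04] turn -12.4
271.0 [-2.37 -0.13  0.04] turn -18.4
277.0 [-3.15 -0.02  0.05] turn -24.4
282.0 [-3.8   0.14  0.05] turn -29.4
```

View pics/b4.png

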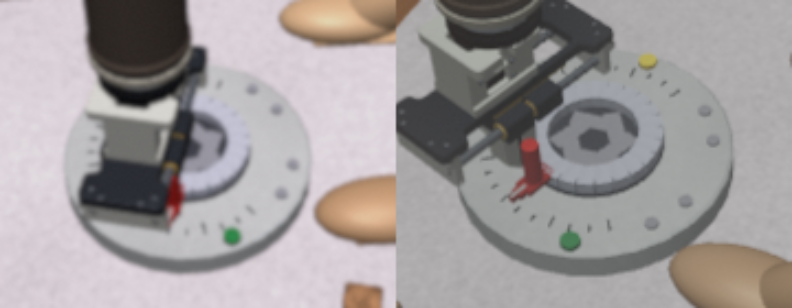

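The lever (right panel, 530,165) is at about 254° and the green stud (569,240) is at 287.5°. I continue to about 281°.

Request:
{"api": "arm_command", "payload": {"deltas": [{"xyz": [-0.8,-0.1,0],"turn": -6,"jaw": 255},{"xyz": [-1.6,-0.15,0],"turn": -12,"jaw": 255},{"xyz": [-2.3,-0.15,0],"turn": -18,"jaw": 255},{"xyz": [-3.0,-0.05,0],"turn": -23,"jaw": 255},{"xyz": [-3.5,0.05,0],"turn": -27,"jaw": 255}]}}

```text
clock: 4.32
position: [0.5155, -0.0875, 0.0603]
ee_rot: [-0.261, 3.126, -0.0]
force: [-3.7, 0.5, 0.2]
width: 0.005
```

```bash
python3 lev.py pics/b5.png; python3 plan.py 280,282,284,285,286,287
```

```text
scene 0.04 50 [ 0.5373 -0.0899  0.0471] ang 281.6 r 0.08 mid ang 280.7
   tip part 8 280.7915621099856 0.09044007650722537
scene 0.088 32 [ 0.5356 -0.0859  0.0904] ang 280.9 r 0.0757 mid ang 280.5
scene green 46 287.6532706209764 0.11414700223587756
side green 34 287.40138682765973 0.1150394143070728
wrist 0.04 12 [ 0.5263 -0.0869  0.0471] ang 273.8 r 0.0755 mid ang 273.7
wrist 0.088 127 [ 0.5345 -0.0861  0.0904] ang 280.0 r 0.0757 mid ang 278.9
clock 4.4667 [ 0.5162 -0.0873  0.0605] F [-0.4 -0.5 -0.1] ang -80.69999999999999
tcp ang,r 266.16772338618284 0.07600552892268982
280.0 [-0.07 -0.02  0.05] turn -0.7
282.0 [-0.33 -0.07  0.05] turn -2.7
284.0 [-0.59 -0.12  0.05] turn -4.7
285.0 [-0.72 -0.14  0.05] turn -5.7
286.0 [-0.85 -0.15  0.06] turn -6.7
287.0 [-0.98 -0.17  0.06] turn -7.7
```

View pics/b5.png

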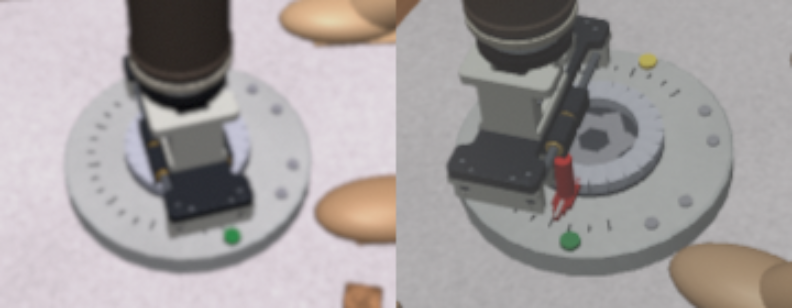

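The lever is at about 280.5° (right panel tip 560,212, just short of the green stud), so it needs about 7° more. I push 9 mm slowly, then back away 3 cm.

Request:
{"api": "arm_command", "payload": {"deltas": [{"xyz": [-0.3,-0.05,0],"turn": -2.5,"jaw": 255},{"xyz": [-0.6,-0.1,0],"turn": -4.5,"jaw": 255},{"xyz": [-0.8,-0.15,0],"turn": -6.5,"jaw": 255},{"xyz": [-0.9,-0.15,0],"turn": -7,"jaw": 255},{"xyz": [-0.9,-0.15,0],"turn": -7,"jaw": 255}]}}

```text
clock: 4.88
position: [0.5248, -0.0874, 0.0606]
ee_rot: [-0.439, 3.105, -0.001]
force: [-1.8, -1.0, -0.5]
width: 0.006
```

```bash
python3 lev.py pics/b6.png; python3 plan.py 285,286,287,288
```

```text
scene 0.04 36 [ 0.5485 -0.0835  0.0465] ang 290.7 r 0.077 mid ang 289.8
   tip part 4 288.8172581331785 0.09070597150769123
scene 0.088 18 [ 0.5464 -0.083   0.0904] ang 289.3 r 0.0758 mid ang 289.1
scene green 45 287.6106854198946 0.11399466337064287
side green 34 287.40138682765973 0.1150394143070728
wrist 0.04 12 [ 0.5343 -0.0857  0.0468] ang 279.9 r 0.0753 mid ang 279.8
wrist 0.088 129 [ 0.5425 -0.0838  0.0903] ang 286.4 r 0.0753 mid ang 285.3
clock 5.0333 [ 0.5249 -0.0874  0.0605] F [-1.9 -0.5 -0.7] ang -73.80000000000001
tcp ang,r 272.6916878026128 0.0759772305520067
285.0 [0.13 0.03 0.05] turn 1.2
286.0 [ 0.   -0.01  0.05] turn 0.2
287.0 [-0.13 -0.04  0.06] turn -0.8
288.0 [-0.26 -0.06  0.06] turn -1.8
```

View pics/b6.png

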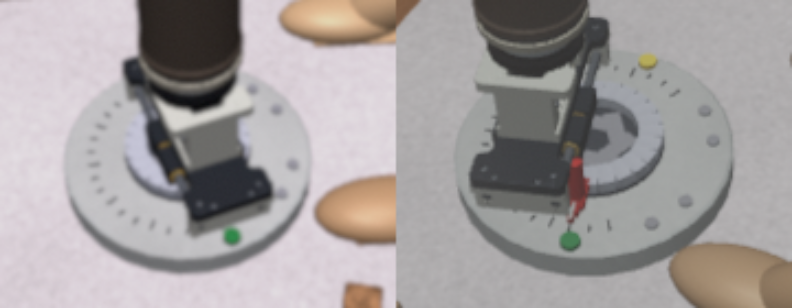

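The lever seems to be on the stud, but the fingers hide part of it. I back away (+x of the tool) and rise for a clear view.

Request:
{"api": "arm_command", "payload": {"deltas": [{"xyz": [1.0,0,0],"turn": 0,"jaw": 255},{"xyz": [3.0,0,0],"turn": 0,"jaw": 255},{"xyz": [4,0,-4],"turn": 0,"jaw": 255},{"xyz": [6,0,-8],"turn": 0,"jaw": 255},{"xyz": [9,0,-10],"turn": 0,"jaw": 255}]}}

```text
clock: 5.45
position: [0.44, -0.1115, 0.163]
ee_rot: [-0.442, 3.099, -0.001]
force: [1.1, 0.1, 0.5]
width: 0.009
```

Request:
{"api": "arm_command", "payload": {"deltas": [{"xyz": [3,1,-3],"turn": 0,"jaw": 255},{"xyz": [6,2,-5],"turn": 0,"jaw": 255},{"xyz": [6,2,-5],"turn": 0,"jaw": 255}]}}

```text
clock: 5.7
position: [0.3724, -0.1092, 0.2154]
ee_rot: [-0.438, 3.098, -0.009]
force: [-0.1, -0.5, -0.8]
width: 0.004
```

```bash
python3 lev.py pics/b7.png; python3 plan.py 287
```

```text
scene 0.04 38 [ 0.5463 -0.0873  0.0467] ang 288.2 r 0.0798 mid ang 289.1
   tip part 5 286.56560121412195 0.09038869494581936
scene 0.088 37 [ 0.5429 -0.0819  0.091 ] ang 287.0 r 0.0736 mid ang 286.6
scene green 44 287.62927666190296 0.11382148164445385
side 0.04 33 [ 0.5425 -0.089   0.0472] ang 285.3 r 0.0804 mid ang 286.3
   tip part 5 285.30874504952067 0.08949583115459506
side 0.088 38 [ 0.5425 -0.0837  0.0909] ang 286.4 r 0.0752 mid ang 286.7
side green 34 287.40138682765973 0.1150394143070728
wrist 0.04 24 [ 0.539  -0.0696  0.0464] ang 286.9 r 0.0608 mid ang 287.9
clock 5.85 [ 0.3763 -0.1095  0.2126] F [0.  0.3 0.2] ang -73.9
tcp ang,r 214.06614911926812 0.17498821155895428
287.0 [-14.82  -1.97  15.45] turn -0.9
```

View pics/b7.png

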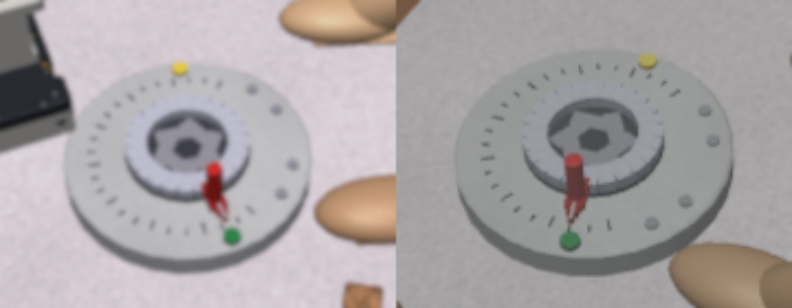

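The clear view shows the lever (left panel 213,190) pointing at the green stud (232,236). It measures 286.8° against 287.5°, about 1.5 mm off, well inside 9 mm. Now the button.

Run:
```python
from h import *
from scipy.spatial.transform import Rotation as R
r=[]
for n in("scene","side"):
    d=get_image(n);h=hsv(d);w=(h[...,1]<40)&(h[...,2]>140)
    for A,ct,m,bb in blobs(w,60):
        p=pts(d,m)
        if len(p) and .04<np.median(p[:,2])<.07 and np.hypot(*(np.median(p,0)[:2]-[.547,-.268]))<.03:
            top=p[p[:,2]>.0585]
            print(n,A,ct,onz(d,ct,.0615).round(4),"topmid",((top.min(0)+top.max(0))/2).round(4),(top.max(0)-top.min(0)).round(3),np.median(top,0).round(4))
s=observe();M=R.from_rotvec(s["ee_rot"]).as_matrix();print(s["clock"],s["position"])
for z in(.13,.07,.055): print(z,(M.T@(np.array([.547,-.2685,z])-s["position"])*100).round(2))
```

```text
scene 186 [231.20430108 382.2688172 ] [ 0.547  -0.2685  0.0615] topmid [ 0.547  -0.2684  0.0624] [0.026 0.029 0.008] [ 0.5472 -0.2683  0.062 ]
side 201 [328.98507463 387.33333333] [ 0.5465 -0.2697  0.0615] topmid [ 0.5457 -0.2702  0.0623] [0.028 0.028 0.007] [ 0.546  -0.2702  0.0619]
5.95 [ 0.376651   -0.10902874  0.21167322]
0.13 [-11.81 -20.06   8.33]
0.07 [-11.75 -20.05  14.33]
0.055 [-11.73 -20.04  15.83]
```

Request:
{"api": "arm_command", "payload": {"deltas": [{"xyz": [-2,-3.4,0],"turn": 0,"jaw": 255},{"xyz": [-4,-6.8,0],"turn": 0,"jaw": 255},{"xyz": [-6,-10.2,1],"turn": 0,"jaw": 255},{"xyz": [-8,-13.6,3],"turn": 0,"jaw": 255},{"xyz": [-10,-17,6],"turn": 0,"jaw": 255}]}}

```text
clock: 6.37
position: [0.5179, -0.2402, 0.1578]
ee_rot: [-0.441, 3.098, -0.0]
force: [-0.2, -0.3, 0.9]
width: 0.006
```

```bash
cat > to.py <<'E'
from h import *
from scipy.spatial.transform import Rotation as R
s=observe();M=R.from_rotvec(s["ee_rot"]).as_matrix();print(s["clock"],s["position"].round(4),s["force"].round(1))
for z in(.12,.08,.062,.055): print(z,(M.T@(np.array([.5467,-.2692,z])-s["position"])*100).round(2))
E
python3 to.py
```

```text
6.3667 [ 0.5179 -0.2402  0.1578] [-0.2 -0.3  0.9]
0.12 [-1.91 -3.58  3.81]
0.08 [-1.86 -3.57  7.81]
0.062 [-1.84 -3.57  9.61]
0.055 [-1.83 -3.57 10.31]
```

Request:
{"api": "arm_command", "payload": {"deltas": [{"xyz": [-1,-1.8,1],"turn": 0,"jaw": 255},{"xyz": [-1.9,-3.6,3],"turn": 0,"jaw": 255},{"xyz": [-1.9,-3.6,5],"turn": 0,"jaw": 255},{"xyz": [-1.9,-3.6,6.5],"turn": 0,"jaw": 255},{"xyz": [-1.9,-3.6,6.5],"turn": 0,"jaw": 255}]}}

```text
clock: 6.78
position: [0.5453, -0.2681, 0.0875]
ee_rot: [-0.442, 3.104, 0.008]
force: [-1.0, 0.2, 0.3]
width: 0.003
```

```bash
python3 to.py; python3 lev.py pics/b8.png | grep -v wrist
python3 - <<'E'
from h import *
a=[get_image(n)["frame"] for n in("side","scene")]
cv2.imwrite("pics/b9.png",cv2.resize(np.hstack([a[0][260:460,240:420],a[1][280:480,160:340]]),None,fx=2.2,fy=2.2)[:,:,::-1])
E
```

```text
6.7833 [ 0.5453 -0.2681  0.0875] [-1.   0.2  0.3]
0.12 [-0.13 -0.14 -3.25]
0.08 [-0.1  -0.15  0.75]
0.062 [-0.08 -0.16  2.55]
0.055 [-0.08 -0.16  3.25]
scene 0.04 48 [ 0.5464 -0.0868  0.0471] ang 288.4 r 0.0794 mid ang 289.0
   tip part 8 286.8779251748658 0.09106738625011818
scene 0.088 44 [ 0.5435 -0.0826  0.091 ] ang 287.3 r 0.0745 mid ang 287.2
scene green 46 287.6532706209764 0.11414700223587756
```

View pics/b9.png

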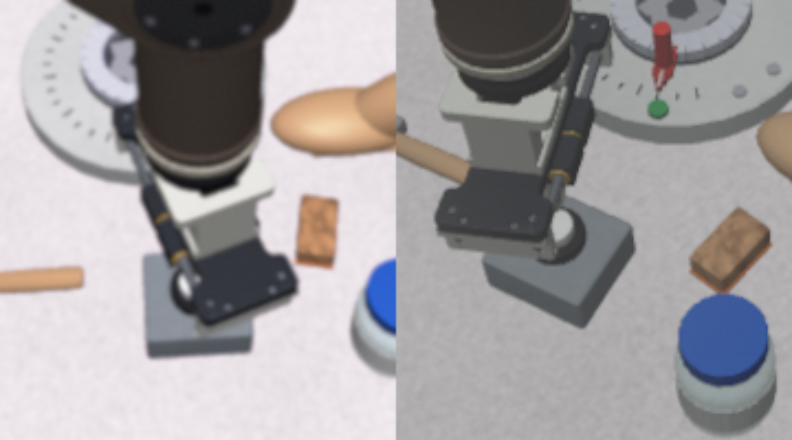

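The fingers are over the white button (right panel 560,228) and the lever is still on the green stud. I press down gently.

Request:
{"api": "arm_command", "payload": {"deltas": [{"xyz": [-0.1,-0.15,1],"turn": 0,"jaw": 255},{"xyz": [-0.1,-0.15,2],"turn": 0,"jaw": 255},{"xyz": [-0.1,-0.15,2.7],"turn": 0,"jaw": 255},{"xyz": [-0.1,-0.15,3.1],"turn": 0,"jaw": 255},{"xyz": [-0.1,-0.15,3.2],"turn": 0,"jaw": 255}]}}

```text
clock: 7.45
position: [0.5489, -0.2703, 0.0608]
ee_rot: [-0.441, 3.098, -0.0]
force: [-1.4, 0.2, 1.7]
width: 0.003
```

```bash
python3 to.py
```

```text
7.45 [ 0.5489 -0.2703  0.0608] [-1.4  0.2  1.7]
0.12 [ 0.11  0.15 -5.92]
0.08 [ 0.16  0.16 -1.92]
0.062 [ 0.18  0.17 -0.12]
0.055 [0.19 0.17 0.58]
```

Request:
{"api": "arm_command", "payload": {"deltas": [{"xyz": [0.1,0.1,0.2],"turn": 0,"jaw": 255},{"xyz": [0.1,0.1,0.4],"turn": 0,"jaw": 255},{"xyz": [0.1,0.1,0.6],"turn": 0,"jaw": 255},{"xyz": [0.1,0.1,0.7],"turn": 0,"jaw": 255},{"xyz": [0.1,0.1,0.7],"turn": 0,"jaw": 255}]}}

```text
clock: 7.87
position: [0.5484, -0.2699, 0.056]
ee_rot: [-0.441, 3.097, -0.003]
force: [-5.6, 0.6, 20.9]
width: 0.002
```

```bash
python3 to.py
```

```text
7.8667 [ 0.5484 -0.2699  0.056 ] [-5.6  0.6 20.9]
0.12 [ 0.06  0.09 -6.4 ]
0.08 [ 0.11  0.1  -2.4 ]
0.062 [ 0.14  0.11 -0.6 ]
0.055 [0.15 0.11 0.1 ]
```

The force of 21 N, with the tip stopped at 56 mm, means the button is at its end stop: fully down takes 5 N and 62 − 6 = 56 mm. I release it by going straight up.

Request:
{"api": "arm_command", "payload": {"deltas": [{"xyz": [0,0,-1],"turn": 0,"jaw": 255},{"xyz": [0,0,-3],"turn": 0,"jaw": 255},{"xyz": [0,0,-6],"turn": 0,"jaw": 255},{"xyz": [0,0,-10],"turn": 0,"jaw": 255},{"xyz": [0,0,-13],"turn": 0,"jaw": 255}]}}

```text
clock: 8.28
position: [0.5466, -0.2695, 0.1885]
ee_rot: [-0.441, 3.096, -0.003]
force: [2.2, 0.3, 0.2]
width: 0.003
```

Request:
{"api": "arm_command", "payload": {"deltas": [{"xyz": [3,0,0],"turn": 0,"jaw": 255},{"xyz": [6,0,-2],"turn": 0,"jaw": 255},{"xyz": [9,0,-4],"turn": 0,"jaw": 255},{"xyz": [12,0,-4],"turn": 0,"jaw": 255},{"xyz": [12,0,-4],"turn": 0,"jaw": 255}]}}

```text
clock: 8.7
position: [0.4256, -0.3058, 0.2276]
ee_rot: [-0.434, 3.1, -0.006]
force: [-0.1, -0.4, -0.6]
width: 0.009
```

Request:
{"api": "arm_command", "payload": {"deltas": [{"xyz": [0,0,0],"turn": 0,"jaw": 255},{"xyz": [0,0,0],"turn": 0,"jaw": 255},{"xyz": [0,0,0],"turn": 0,"jaw": 255}]}}

```text
clock: 8.95
position: [0.4261, -0.3054, 0.2274]
ee_rot: [-0.434, 3.1, -0.006]
force: [1.2, 0.2, -0.8]
width: 0.004
```

```bash
python3 to.py|head -1; python3 lev.py pics/b10.png
python3 - <<'E'
from h import *
ref={n:cv2.imread(f"pics/{n}0.png") for n in("side","scene")}
ims=[]
for n in("scene","side"):
    d=get_image(n);f=d["frame"];cv2.imwrite(f"pics/{n}_end.png",f[:,:,::-1])
    h=hsv(d);w=(h[...,1]<40)&(h[...,2]>140)
    for A,ct,m,bb in blobs(w,60):
        p=pts(d,m)
        if len(p) and .04<np.median(p[:,2])<.07 and np.hypot(*(np.median(p,0)[:2]-[.547,-.268]))<.03: print(n,"button",A,np.median(p[p[:,2]>.0585],0).round(4))
E
```

```text
8.95 [ 0.4261 -0.3054  0.2274] [ 1.2  0.2 -0.8]
scene 0.04 42 [ 0.5466 -0.0859  0.0468] ang 288.8 r 0.0786 mid ang 288.9
   tip part 4 287.29990087366946 0.09203717756957308
scene 0.088 40 [ 0.5432 -0.0821  0.0908] ang 287.2 r 0.0739 mid ang 287.1
scene green 43 287.7017012214775 0.1137376190650726
side 0.04 30 [ 0.5429 -0.0889  0.047 ] ang 285.6 r 0.0804 mid ang 286.0
   tip part 3 283.8838851625163 0.09070294460051578
side 0.088 33 [ 0.5423 -0.0831  0.0909] ang 286.3 r 0.0746 mid ang 286.8
side green 34 287.40138682765973 0.1150394143070728
wrist 0.04 414 [ 0.5401 -0.0894  0.0459] ang 283.6 r 0.0801 mid ang 285.0
   tip part 97 284.79853191922365 0.09413797857774153
scene button 185 [ 0.5477 -0.2684  0.0616]
side button 213 [ 0.546  -0.2702  0.0617]
```

View pics/scene_end.png

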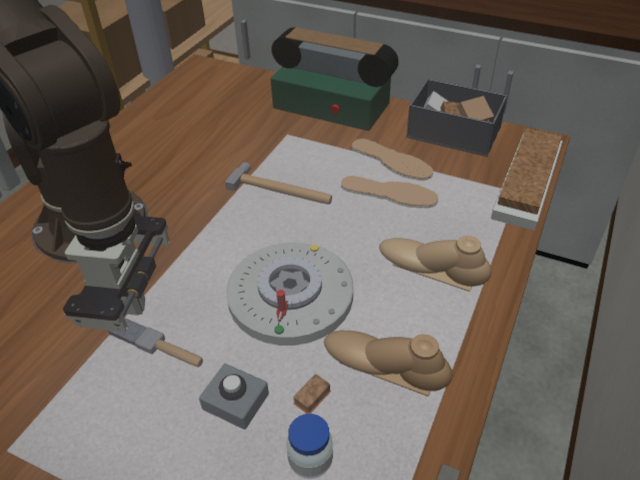

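View pics/side_end.png

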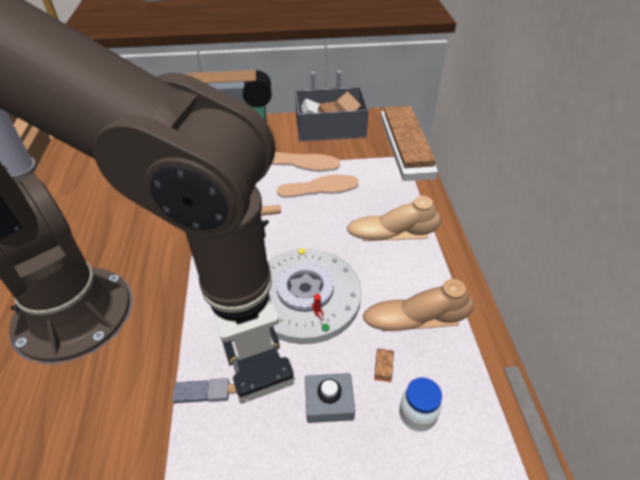

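Both end views match the start views: the loose things have not moved, the lever points at the green stud and the button is out. The side and wrist tip samples read 3° lower, so I take one close look before signing off.

Run:
```python
from h import *
d=get_image("wrist");cv2.imwrite("pics/w_end.png",d["frame"][:,:,::-1])
h=hsv(d)
for A,ct,m,bb in blobs((h[...,0]>40)&(h[...,0]<95)&(h[...,1]>80)&(h[...,2]>40),20): print(A,ct,bb,onz(d,ct,.036))
```

View pics/w_end.png

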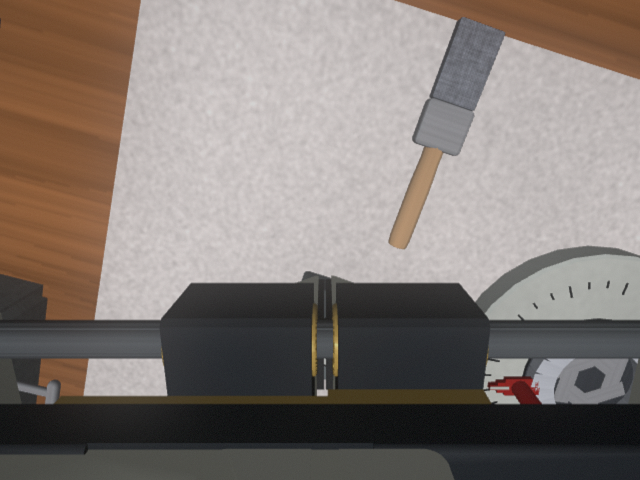

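The wrist view shows the lever at (515,385), partly hidden by its own knob, and the stud out of view behind the gripper. So its angle sample is biased. The knob-top readings from the two fixed cameras (286.3–287.2° against 287.5°) stand. Handing in.

```bash
python3 -c "
from cell import sign_off;print(sign_off())"
```

```text
the job is handed in; nothing more can be done
None
```

I pushed the red lever about 112° counter-clockwise with closed fingertips until it pointed at the green stud. I then pressed the white button to its stop, released it and backed away. The job was handed in at about 9 s of the 51 s limit; it reports no verdict.

**Lever:** the last knob readings from the two fixed cameras were 286.3–287.2°, against 287.4–287.7° for the stud. That puts the lever's centre line about 1–2 mm off the stud, inside the 9 mm limit.

**Checks that disagreed:** small samples of the lever's tip, partly hidden, read 3–4° low in the side and wrist views. At worst that is about 7 mm, still within the limit. The wrist camera could not see the stud for a direct check.

**Button:** it reached its stop at 56 mm height with 21 N. Afterwards its top was back at 62 mm, so it is out again.

**Loose things:** the end pictures show nothing shifted compared with the start. I judged that by eye and did not measure each item.

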